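# Find the blind hole in a garden-chair foot and hold it hole-up for gluing

## Robot

A 6-joint arm with a two-finger parallel gripper is mounted at the origin on the work surface. World frame = base frame: x ahead of the robot, y to its left, z up, the work surface at z = 0. Lengths are in m, angles in degrees, forces in N, time in s.
With the tool pointing down it reaches from about 0.4 to 0.825 m from the base axis. Payload 7 kg.
Tool frame: the origin (TCP) lies midway between the tips of the shut fingers; the grasp point (between the pads) lies 19 mm behind it; z points along the fingers, y is the line along which they close (so a half turn about z gives the same grasp; the last joint's range is limited). The gripper opens to 88 mm and grips with 3 to 60 N. Pads are 19 mm wide; open, the fingers measure 130 mm over their backs; the gripper's body (78 mm by 193 mm) begins 47 mm behind the grasp point.
Start: joints at [83.829, 20.546, 0.682, 0, -70.136, -16.507], TCP at [0.26, 0.623, 0.227] pointing down, gripper open.
Joint ranges: [-176.03, 176.03], [-82.01, 121.73], [-58.28, 71.71], [-173.87, 95.51], [-174.79, -0.11], [-173.66, 173.66]. Speed limits (degrees/s): [136.94, 136.94, 172.46, 180, 180, 180].

## Interface

Orientations are given as [roll, pitch, yaw] about the fixed x, y, z axes, in that order (R = Rz(yaw) Ry(pitch) Rx(roll)).
In Python, from plant import r gives the robot as it stands.
- The arm moves only by the tool carry_out, never from a script. Its argument "deltas" is a list of rows, each a list of 3 entries, a list of its own where there are three numbers: the opening, from 0 (shut) to 1 (fully open), then the shift along the tool's x, y, z in mm, then the turn, a rotation vector about the tool's x, y, z in rad. In form: [[gripper, [tx, ty, tz], [rx, ry, rz]], ...]. A call has 1 to 12 rows; each row is the pose to reach, as a shift and turn from the pose commanded when the call began, along the tool's axes at that moment; what a row does not reach only later rows make up. A row lasts 1/10 s, in which the tool goes at most 50 mm and 8.59 degrees, less where a joint would pass 70% of its speed; a pose out of reach is approached as far as the arm can. A call with a gripper value outside its range is refused whole. The fingers move at their own pace and stop on an object; "squeeze" is the grip in N (left out, the last holds). Time passes only in rows, so rows that repeat a pose let the fingers close. It gives the time, the measured TCP pose, the force, the opening and the grip force at its end, in the units of the state.
- r.get_state(): the state, without advancing time (a new reading comes with each control period).
- r.capture(name): name is "scene" or "top" or "wrist"; returns (picture, depth): 420x560x3 uint8, red, green, blue; 420x560 float32, m along the optical axis (not along the pixel's ray), 0 where there is no reading.
- r.get_calibration(name): a dict with "fov_y" (degrees; the focal length in pixels is half the picture's height over the tangent of half this angle, whatever the lens; pixels are square), "cx", "cy" (the principal point, pixels), "view" (4x4, takes a point from world to camera coordinates). Camera axes: x right, y down, z forward; pixel columns grow to the right and rows downward; lengths in m; the calibration is good to about 2 mm. The wrist camera is an equidistant fisheye: a pixel r from the principal point sees the ray r / f radians off the axis. A picture is of the moment at which its call begins: read the wrist's pose just before it. get_calibration takes no time and is no camera call; for the wrist camera it gives the pose at the moment of the call.
- r.close_job(): hands the job in; it is judged then, once.
The state is a dict: "time_s": time; "joints": joint angles; "qd": joint speeds; "joint_torque": joint torques, N m; "tcp_pos": TCP position; "eef_rot": TCP orientation; "contact_force": force on the tool from outside, world axes, zero at the start; "moment": the same for the moment, N m; "gripper_width": finger opening in m; "gripper_force": force on a finger pad.
Only numpy, scipy, OpenCV 4.12 (cv2) and the standard library are available. Lean on these libraries where they do the work, as an engineer would, in place of code of your own. Each camera call takes 0.05 s, during which the arm holds its last target. There are 200 camera calls.

## Task

Take the red plastic chair foot out of the green parts tray, find which end has the blind hole, turn the foot so that the hole points straight up, and hold it up about a hand's breadth (10 to 20 cm) above the middle of the yellow gluing mat so that I can drip glue in. Finish while still holding it there steadily in the gripper, touching nothing else; you may lay it down on the way to change your grip. Leave the wooden plug, the brass collar, the clay pot and the jar as they are.

Things in the scene. Friction and masses are not known exactly. Their poses are not given: they have to be found in the camera images.
- foot: loose red plastic chair foot, about 50 g: block 36 x 36 mm in section, 42 mm long, one round blind hole 22 mm across and 28 mm deep in the middle of one 36 x 36 end; the other faces are plain. Origin at the block's centre; z runs along the length, out of the hole; x, y normal to the long sides. Starts lying on a long side in any one of the tray's compartments, the hole facing any level direction
- foot_mouth (a point): the centre of the hole's mouth, 21 mm from the foot's centre along its z axis; same axes as the foot
- tray: green open parts tray, fixed to the bench: 130 mm (its x) by 370 mm (its y) by 36 mm high, walls and floor 5 mm thick; two cross walls make three equal compartments in a row along its y, each about 120 x 117 mm inside. Origin at the centre of its underside, on the bench, z up. It may be on the robot's left or right, the mat on the other side
- mat: yellow flat gluing mat, fixed to the bench, 160 x 160 x 4 mm. Origin at the centre of its underside, on the bench, z up
- plug: bystander: light wooden plug, a solid cylinder 32 mm across and 30 mm high, standing in another compartment of the tray; origin at the centre of its underside
- collar: bystander: brass collar, a ring 36 mm across with an 18 mm through hole, 22 mm high, lying flat in another compartment of the tray; origin at the centre of its underside
- pot: bystander: small open terracotta pot, 90 mm across, 80 mm high, standing on the bench beyond the tray and mat; origin at the centre of its underside
- jar: bystander: closed amber glass jar with a white cap, 66 mm across, 85 mm high, standing on the bench beyond the tray and mat; origin at the centre of its underside

How it is judged (in metres and radians):
At the end, for the whole second after the job is handed in: the foot is held still in the fingers with its hole up (its z axis within 15 degrees of vertical), its centre 80 to 230 mm above the bench and within 50 mm sideways of the mat's centre, touching no other object (angle between foot's own z axis and vertical below 0.26 rad and height (world z) of foot between 0.08 and 0.23 m and horizontal distance between foot and mat below 0.05 m and linear speed of foot below 0.03 m/s and angular speed of foot below 0.3 rad/s and contact force between foot and the fingers above 2 N and contact force between foot and tray below 0.1 N and contact force between foot and mat below 0.1 N and contact force between foot and plug below 0.1 N and contact force between foot and collar below 0.1 N and contact force between foot and pot below 0.1 N and contact force between foot and jar below 0.1 N); the arm keeps its last pose, push and grip.
It fails at once if the plug was shoved from its place, lifted or tipped over (distance of plug from where it was at the start of the episode above 0.02 m or angle between plug's own z axis and vertical above 0.5 rad).
It fails at once if the collar was shoved from its place, lifted or tipped over (distance of collar from where it was at the start of the episode above 0.02 m or angle between collar's own z axis and vertical above 0.5 rad).
It fails at once if the pot was shoved from its place, lifted or tipped over (distance of pot from where it was at the start of the episode above 0.02 m or angle between pot's own z axis and vertical above 0.5 rad).
It fails at once if the jar was shoved from its place, lifted or tipped over (distance of jar from where it was at the start of the episode above 0.02 m or angle between jar's own z axis and vertical above 0.5 rad).
It also fails if it takes over 61 s, if anything falls off the work surface, if the arm or the gripper's body presses on something with over 40 N, if the wrist force passes 120 N, or if a joint passes its speed limit or range.

## Working session

There is one attempt and no reset: what is moved stays moved. The work goes in short steps, Python scripts to look and compute and a tool call to move; the robot and the scene stay as the last step left them, time stands still between calls to the robot, and variables do not carry over. Pictures are saved under pics/ and viewed, at most 10 in all, crops included, and the job is handed in when it is done.

Besides the shell and the picture viewer there is one more tool, called after "Request:" as a command line: name --argument value ..., lists and objects as JSON in quotes. carry_out: Moves the arm, as the interface text tells. Its arguments: {"type":"object","properties":{"deltas":{"type":"array"},"squeeze":{"type":"number"}},"required":["deltas"]}

```bash
ls; mkdir -p pics; cat > h.py <<'E'
import numpy as np, cv2
from plant import r
def cap(n):
    c=r.get_calibration(n); p,d=r.capture(n); return c,p,d
def pts(c,d):
    f=210/np.tan(np.radians(c['fov_y']/2)); V=np.array(c['view'])
    v,u=np.mgrid[:420,:560]
    P=np.stack([(u-c['cx'])/f*d,(v-c['cy'])/f*d,d],-1)
    return (P-V[:3,3])@V[:3,:3]
def save(n,p): cv2.imwrite('pics/'+n,p[...,::-1])
E
python3 - <<'E'
from h import *
s=r.get_state(); print({k:np.round(v,3) for k,v in s.items()})
a=[]
for n in ('top','scene'):
    c,p,d=cap(n); save(n+'.png',p); W=pts(c,d); print(n,np.round(c['view'],3).tolist())
    hsv=cv2.cvtColor(p,cv2.COLOR_RGB2HSV)
    for nm,lo,hi in (('red',(0,150,40),(6,255,255)),('yel',(22,120,80),(35,255,255)),('grn',(45,80,30),(85,255,255))):
        m=cv2.inRange(hsv,lo,hi)>0; m&=d>0
        if m.sum(): print(nm,m.sum(),np.round(np.percentile(W[m],[1,50,99],axis=0),3).tolist())
E
```

```text
pics
{'time_s': np.float64(0.0), 'joints': array([ 8.3829e+01,  2.0592e+01,  6.3400e-01, -1.9000e-02, -7.0136e+01,
       -1.6508e+01]), 'qd': array([-0.015, -0.065,  0.042,  0.057, -0.021,  0.076]), 'joint_torque': array([-1.0000e-03, -5.8274e+01,  2.9304e+01,  6.9970e+00,  7.0000e-03,
       -0.0000e+00]), 'tcp_pos': array([0.26 , 0.622, 0.226]), 'eef_rot': array([ 1.79905e+02, -1.00000e-02, -2.26850e+01]), 'contact_force': array([0.57 , 0.306, 0.341]), 'moment': array([-0.005,  0.017,  0.019]), 'gripper_force': np.float64(0.0), 'gripper_width': np.float64(0.088)}
top [[-0.021, -1.0, -0.007, 0.019], [-0.996, 0.021, -0.081, 0.606], [0.081, 0.005, -0.997, 1.392], [0.0, 0.0, 0.0, 1.0]]
red 200 [[0.487, -0.237, 0.01], [0.507, -0.215, 0.04], [0.527, -0.193, 0.046]]
yel 3170 [[0.088, 0.113, -0.005], [0.518, 0.204, 0.003], [0.607, 0.67, 0.018]]
grn 4595 [[0.435, -0.399, -0.003], [0.498, -0.208, 0.004], [0.57, -0.038, 0.038]]
scene [[0.725, 0.689, 0.002, -0.437], [0.53, -0.557, -0.64, -0.287], [-0.44, 0.465, -0.769, 1.375], [0.0, 0.0, 0.0, 1.0]]
red 545 [[0.487, -0.241, 0.004], [0.518, -0.219, 0.038], [0.531, -0.194, 0.043]]
yel 3213 [[0.434, -0.338, -0.003], [0.523, 0.196, 0.002], [0.61, 0.29, 0.025]]
grn 9773 [[0.435, -0.404, -0.0], [0.504, -0.249, 0.005], [0.578, -0.038, 0.036]]
```

```bash
python3 - <<'E'
from h import *
a=cv2.imread('pics/top.png');b=cv2.imread('pics/scene.png')
def proj(n,P):
    c=r.get_calibration(n);V=np.array(c['view']);q=V[:3,:3]@P+V[:3,3];f=210/np.tan(np.radians(c['fov_y']/2));return int(f*q[0]/q[2]+c['cx']),int(f*q[1]/q[2]+c['cy'])
P=np.array([.507,-.215,.03]); out=[]
for n,i,k in (('top',a,30),('scene',b,40)):
    u,v=proj(n,P);print(n,u,v,k);out.append(cv2.resize(i[v-k:v+k,u-k:u+k],(400,400),interpolation=cv2.INTER_CUBIC))
cv2.imwrite('pics/crop.png',np.hstack(out))
E
```

```text
top 362 247 30
scene 175 252 40
```

View pics/scene.png

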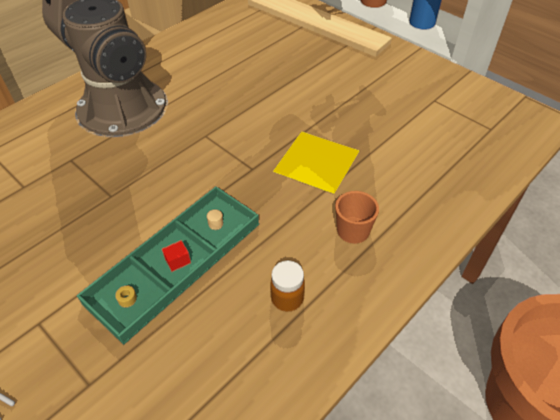

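View pics/crop.png

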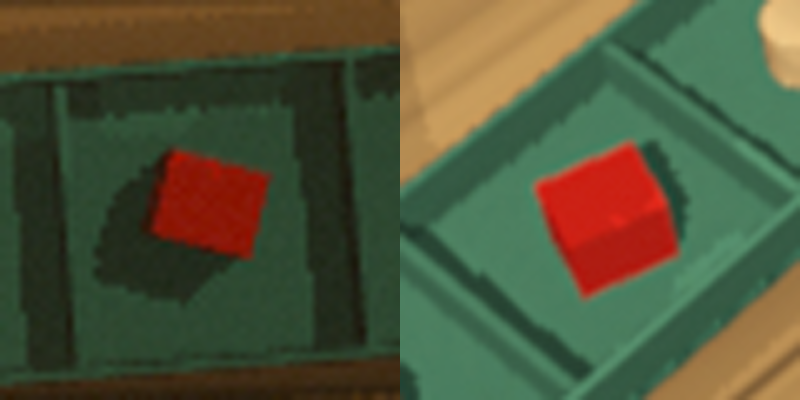

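The foot is in the middle compartment (scene ≈ (177,255), top ≈ (362,247)). No hole shows on the top face or on the face towards the scene camera, so I need the wrist camera. First I'll measure the top face.

```bash
cat >> h.py <<'E'
from scipy.spatial.transform import Rotation as Ro
def red(p): return cv2.inRange(cv2.cvtColor(p,cv2.COLOR_RGB2HSV),(0,150,40),(6,255,255))|cv2.inRange(cv2.cvtColor(p,cv2.COLOR_RGB2HSV),(174,150,40),(180,255,255))
def pose():
    s=r.get_state(); return np.array(s['tcp_pos']),Ro.from_euler('xyz',s['eef_rot'],degrees=True)
def delta(pos,R,p0=None,R0=None):
    if p0 is None: p0,R0=pose()
    return np.round(R0.inv().apply(np.array(pos)-p0)*1000,1).tolist(),np.round((R0.inv()*R).as_rotvec(),3).tolist()
def down(yaw): return Ro.from_euler('xyz',[180,0,yaw],degrees=True)
E
python3 - <<'E'
from h import *
c,p,d=cap('top'); W=pts(c,d); m=(red(p)>0)&(W[...,2]>.03)
q=W[m][:,:2]; 
# cast mask contour onto z=0.041
f=210/np.tan(np.radians(c['fov_y']/2)); V=np.array(c['view']); o=-V[:3,:3].T@V[:3,3]
v,u=np.nonzero(m); ray=np.stack([(u-c['cx'])/f,(v-c['cy'])/f,np.ones(len(u))],-1)@V[:3,:3]
X=o+ray*((.041-o[2])/ray[:,2])[:,None]
print(len(u),cv2.minAreaRect((X[:,:2]*1000).astype(np.float32)), X.mean(0), 1/f*o[2]*1000)
c=r.get_calibration('wrist'); V=np.array(c['view']); p0,R0=pose()
print('cam in tool',R0.inv().apply(-V[:3,:3].T@V[:3,3]-p0), R0.inv().apply(V[2,:3]),c['fov_y'],c['cx'],c['cy'])
P,R=delta([.48,-.2,.226],down(-22.7));print(P,R)
c,p,d=cap('top');W=pts(c,d);h=cv2.cvtColor(p,cv2.COLOR_RGB2HSV)
m=cv2.inRange(h,(22,180,80),(35,255,255));n,l,st,ce=cv2.connectedComponentsWithStats(m);i=1+np.argmax(st[1:,4]);print('mat',st[i],cv2.minAreaRect((W[l==i][:,:2]*1000).astype(np.float32)))
E
```

```text
198 ((506.1945495605469, -215.1930389404297), (42.373592376708984, 35.03662872314453), 74.72845458984375) [ 0.50625104 -0.21510584  0.041     ] 2.8655432771145826
cam in tool [ 0.08121496  0.00055117 -0.15821184] [-2.99931669e-01  2.69575593e-04  9.53960650e-01] 65.70646984690485 269.89327387267025 215.7814523342187
[520.0, 674.1, 0.8] [0.001, -0.0, 0.0]
mat [ 180  212   69   70 3109] ((533.6572875976562, 151.823974609375), (162.27737426757812, 272.41693115234375), 15.367997169494629)
```

```bash
python3 - <<'E'
from h import *
print(delta([.466,-.36,.16],down(-105.3)))
E
```

```text
([568.8, 827.1, 66.9], [0.001, -0.001, 1.442])
```

Request:
carry_out --deltas '[[0.7, [569, 827, 67], [0, 0, 1.442]], [0.7, [569, 827, 67], [0, 0, 1.442]], [0.7, [569, 827, 67], [0, 0, 1.442]], [0.7, [569, 827, 67], [0, 0, 1.442]], [0.7, [569, 827, 67], [0, 0, 1.442]], [0.7, [569, 827, 67], [0, 0, 1.442]], [0.7, [569, 827, 67], [0, 0, 1.442]], [0.7, [569, 827, 67], [0, 0, 1.442]], [0.7, [569, 827, 67], [0, 0, 1.442]], [0.7, [569, 827, 67], [0, 0, 1.442]], [0.7, [569, 827, 67], [0, 0, 1.442]], [0.7, [569, 827, 67], [0, 0, 1.442]]]'

```text
time_s: 1.4
tcp_pos: [0.3831, 0.0351, 0.187]
eef_rot: [-179.9, 0.1, -105.3]
contact_force: [2.6, 0.2, 0.4]
gripper_width: 0.0616
gripper_force: 0.0
```

```bash
python3 - <<'E'
from h import *
print(pose()[0],r.get_state()['joints'],r.get_state()['eef_rot'],delta([.466,-.36,.16],down(-105.3)))
E
```

```text
[0.38308743 0.0350595  0.18695485] [ 3.51366728e+01 -6.57160810e+00 -3.65224395e+01  1.19793113e-03
 -5.99552827e+01 -5.03948549e+01] [-1.79939349e+02  7.16732661e-02 -1.05257545e+02] ([359.3, -183.9, 26.7], [-0.001, 0.001, 0.001])
```

Request:
carry_out --deltas '[[0.7, [359, -184, 27], [0, 0, 0]], [0.7, [359, -184, 27], [0, 0, 0]], [0.7, [359, -184, 27], [0, 0, 0]], [0.7, [359, -184, 27], [0, 0, 0]], [0.7, [359, -184, 27], [0, 0, 0]], [0.7, [359, -184, 27], [0, 0, 0]], [0.7, [359, -184, 27], [0, 0, 0]], [0.7, [359, -184, 27], [0, 0, 0]], [0.7, [359, -184, 27], [0, 0, 0]], [0.7, [359, -184, 27], [0, 0, 0]], [0.7, [359, -184, 27], [0, 0, 0]], [0.7, [359, -184, 27], [0, 0, 0]]]'

```text
time_s: 2.6
tcp_pos: [0.466, -0.3568, 0.1601]
eef_rot: [-180.0, 0.0, -105.2]
contact_force: [-0.2, -0.5, 0.6]
gripper_width: 0.0613
gripper_force: 0.0
```

```bash
python3 - <<'E'
from h import *
print(pose()[0],np.round(r.get_state()['joints'],1),r.get_state()['eef_rot'])
c,p,d=cap('wrist'); save('w1.png',p)
# mat from top
c,p,d=cap('top');W=pts(c,d);h=cv2.cvtColor(p,cv2.COLOR_RGB2HSV)
m=cv2.inRange(h,(22,180,80),(35,255,255));m[(W[...,2]>.015)|(W[...,1]>.35)|(W[...,1]<.05)]=0
n,l,st,ce=cv2.connectedComponentsWithStats(m);i=1+np.argmax(st[1:,4]);print('mat',st[i],cv2.minAreaRect((W[l==i][:,:2]*1000).astype(np.float32)))
E
```

```text
[ 0.4659712  -0.35679425  0.16006032] [-18.4  15.3 -16.1  -0.  -58.6   3.2] [-1.79969888e+02  6.16460694e-03 -1.05223959e+02]
mat [ 180  211   69   71 3117] ((520.5610961914062, 204.2491455078125), (161.84292602539062, 159.84201049804688), 17.07256317138672)
```

View pics/w1.png

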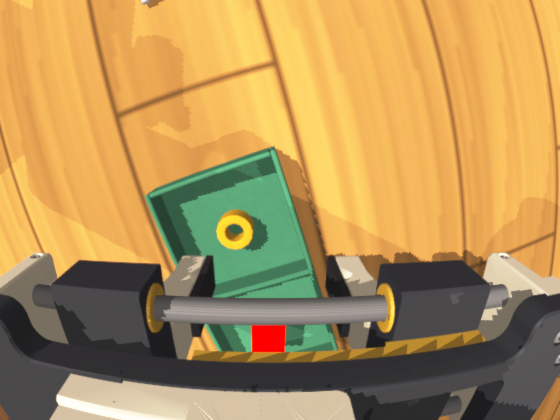

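The wrist picture shows the foot at (268,338), half hidden behind the gripper, so its ends can't be judged. I'll look from the +y side with the tool tilted towards it.

```bash
python3 - <<'E'
from h import *
print(delta([.564,-.003,.16],down(-105.3)*Ro.from_rotvec([0,.5,0])))
E
```

```text
([-367.1, -1.6, 0.3], [-0.001, 0.5, 0.001])
```

Request:
carry_out --deltas '[[0.7, [-367, -2, 0], [0, 0.5, 0]], [0.7, [-367, -2, 0], [0, 0.5, 0]], [0.7, [-367, -2, 0], [0, 0.5, 0]], [0.7, [-367, -2, 0], [0, 0.5, 0]], [0.7, [-367, -2, 0], [0, 0.5, 0]], [0.7, [-367, -2, 0], [0, 0.5, 0]], [0.7, [-367, -2, 0], [0, 0.5, 0]], [0.7, [-367, -2, 0], [0, 0.5, 0]], [0.7, [-367, -2, 0], [0, 0.5, 0]], [0.7, [-367, -2, 0], [0, 0.5, 0]], [0.7, [-367, -2, 0], [0, 0.5, 0]]]'

```text
time_s: 3.8
tcp_pos: [0.5641, -0.0044, 0.1597]
eef_rot: [180.0, -28.7, -105.2]
contact_force: [-0.9, -0.6, -0.7]
gripper_width: 0.0611
gripper_force: 0.0
```

```bash
python3 - <<'E'
from h import *
print(pose()[0],np.round(r.get_state()['joints'],1),r.get_state()['eef_rot'])
c,p,d=cap('wrist'); m=red(p); v,u=np.nonzero(m); print(len(u),u.min(),u.max(),v.min(),v.max())
y0=max(0,int(np.median(v))-60);x0=max(0,int(np.median(u))-80)
save('w2.png',np.hstack([cv2.resize(p,(400,300)),cv2.resize(p[y0:y0+120,x0:x0+160],(400,300),interpolation=cv2.INTER_CUBIC)])); print(x0,y0)
E
```

```text
[ 0.5641253  -0.00435593  0.15970992] [ 32.   21.8 -20.9  20.2 -70.3 -58. ] [ 179.98368381  -28.65454962 -105.22950067]
1502 253 286 55 101
190 18
```

View pics/w2.png

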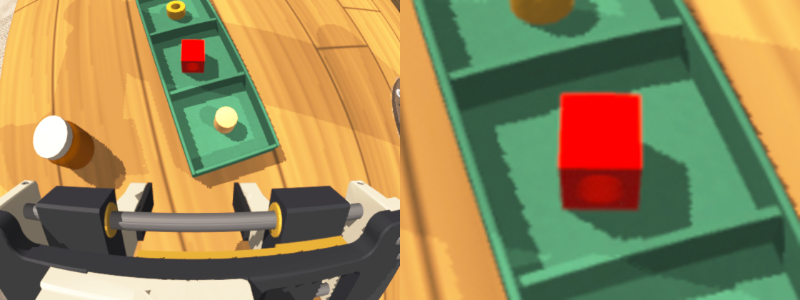

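The crop shows a round hole mouth in the foot's +y end, at crop (600,187), wrist pixel about (270,93). The hole axis is therefore about (0.26, 0.97, 0). The tool is already aligned to grip across the long sides.

```bash
python3 - <<'E'
from h import *
print(delta([.506,-.215,.11],down(-105.3)))
E
```

```text
([167.3, 0.5, 148.1], [0.0, -0.5, 0.0])
```

Request:
carry_out --deltas '[[0.75, [167, 0, 148], [0, -0.5, 0]], [0.75, [167, 0, 148], [0, -0.5, 0]], [0.75, [167, 0, 148], [0, -0.5, 0]], [0.75, [167, 0, 148], [0, -0.5, 0]], [0.75, [167, 0, 148], [0, -0.5, 0]], [0.75, [167, 0, 148], [0, -0.5, 0]], [0.75, [167, 0, 148], [0, -0.5, 0]], [0.75, [167, 0, 148], [0, -0.5, 0]]]'

```text
time_s: 4.65
tcp_pos: [0.5071, -0.2143, 0.1102]
eef_rot: [-180.0, -0.0, -105.3]
contact_force: [0.5, 0.2, 0.1]
gripper_width: 0.0657
gripper_force: 0.0
```

```bash
python3 - <<'E'
from h import *
print(pose()[0],np.round(r.get_state()['joints'],1),r.get_state()['eef_rot'])
c,p,d=cap('top');W=pts(c,d); m=(red(p)>0)&(W[...,2]>.0);print(m.sum())
print(delta([.506,-.215,.012],down(-105.3)))
c,p,d=cap('wrist');save('w3.png',p)
E
```

```text
[ 0.50711356 -0.21429366  0.11017267] [ -2.5  15.  -24.    0.  -51.  -12.8] [-1.79970337e+02 -4.35409653e-03 -1.05317202e+02]
0
([1.6, 1.1, 98.2], [-0.001, -0.0, 0.001])
```

View pics/w3.png

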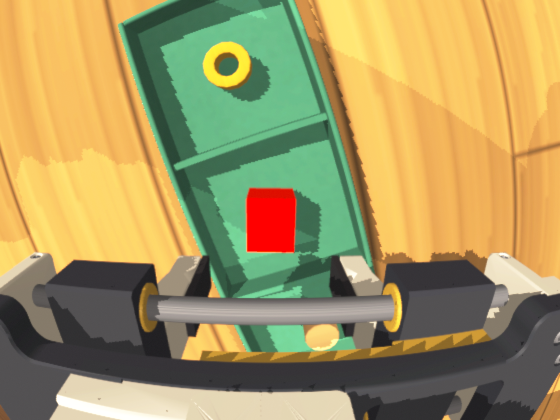

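The foot (271,220) is square to the image and centred between the fingers, and its near end (-y) is plain. I'll descend and grip.

Request:
carry_out --deltas '[[0.7, [2, 1, 40], [0, 0, 0]], [0.7, [2, 1, 70], [0, 0, 0]], [0.7, [2, 1, 90], [0, 0, 0]], [0.7, [2, 1, 98], [0, 0, 0]], [0.7, [2, 1, 98], [0, 0, 0]], [0.3, [2, 1, 98], [0, 0, 0]], [0.3, [2, 1, 98], [0, 0, 0]], [0.2, [2, 1, 98], [0, 0, 0]], [0.2, [2, 1, 98], [0, 0, 0]], [0.2, [2, 1, 98], [0, 0, 0]], [0.2, [2, 1, 98], [0, 0, 0]]]' --squeeze 20

```text
time_s: 5.85
tcp_pos: [0.5063, -0.216, 0.0126]
eef_rot: [-179.9, 0.0, -105.3]
contact_force: [-0.6, 1.1, 5.6]
gripper_width: 0.036
gripper_force: 20.0
```

Request:
carry_out --deltas '[[0.2, [0, 0, -30], [0, 0, 0]], [0.2, [0, 0, -70], [0, 0, 0]], [0.2, [0, 0, -120], [0, 0, 0]], [0.2, [0, 0, -170], [0, 0, 0]], [0.2, [0, 0, -200], [0, 0, 0]], [0.2, [0, 0, -200], [0, 0, 0]], [0.2, [0, 0, -200], [0, 0, 0]]]'

```text
time_s: 6.55
tcp_pos: [0.5058, -0.2159, 0.2124]
eef_rot: [-179.9, 0.0, -105.3]
contact_force: [-0.3, 0.3, -1.0]
gripper_width: 0.0361
gripper_force: 20.0
```

```bash
python3 - <<'E'
from h import *
s=r.get_state();print(s['gripper_width'],s['gripper_force'],np.round(s['joints'],1),s['tcp_pos'])
p0,R0=pose()
R=Ro.from_euler('z',35,degrees=True)*down(-105.3)*Ro.from_rotvec([0,-np.pi/2,0])
print(R.as_matrix().round(2))
t=np.array([.52,.204,.165])+R.apply([0,0,.011]); print(t,delta(t,R))
print('A',delta([.51,-.0,.2],down(-105.3)*Ro.from_rotvec([0,-np.pi/4,0])))
E
```

```text
0.0361018278240386 19.999925941228867 [ -2.7   9.3 -16.5  -0.  -64.1 -12.6] [ 0.5058092  -0.21586888  0.21236069]
[[-0.   -0.94 -0.34]
 [-0.   -0.34  0.94]
 [-1.    0.   -0.  ]]
[0.51629195 0.21435618 0.165     ] ([-417.7, 103.6, 47.5], [-0.48, -1.517, -0.477])
A ([-209.3, 53.0, 12.4], [-0.002, -0.785, 0.0])
```

Request:
carry_out --deltas '[[0.2, [-40, 10, 2], [0, -0.14, 0]], [0.2, [-80, 20, 4], [0, -0.28, 0]], [0.2, [-120, 30, 6], [0, -0.42, 0]], [0.2, [-160, 40, 8], [0, -0.56, 0]], [0.2, [-190, 48, 10], [0, -0.68, 0]], [0.2, [-209, 53, 12], [0, -0.785, 0]], [0.2, [-209, 53, 12], [0, -0.785, 0]], [0.2, [-209, 53, 12], [0, -0.785, 0]]]'

```text
time_s: 7.35
tcp_pos: [0.5094, -0.0018, 0.1982]
eef_rot: [179.8, 44.8, -105.6]
contact_force: [-0.4, -1.0, -0.4]
gripper_width: 0.0358
gripper_force: 20.0
```

```bash
python3 - <<'E'
from h import *
s=r.get_state();print(s['gripper_width'],np.round(s['joints'],1),s['tcp_pos'],s['eef_rot'])
R=Ro.from_euler('z',35,degrees=True)*down(-105.3)*Ro.from_rotvec([0,-np.pi/2,0])
print(delta([.5163,.2144,.165],R))
E
```

```text
0.03584820807178443 [-15.7  12.4 -12.  -47.3 -73.3  17.8] [ 0.50939512 -0.00177573  0.19824482] [ 179.75195966   44.77788383 -105.56971671]
([-125.7, 50.6, 171.8], [-0.579, -0.763, -0.244])
```

Request:
carry_out --deltas '[[0.2, [-13, 5, 17], [-0.058, -0.076, -0.024]], [0.2, [-26, 10, 34], [-0.116, -0.153, -0.049]], [0.2, [-40, 16, 54], [-0.18, -0.24, -0.077]], [0.2, [-54, 22, 74], [-0.25, -0.33, -0.105]], [0.2, [-70, 28, 96], [-0.32, -0.42, -0.135]], [0.2, [-85, 34, 116], [-0.39, -0.51, -0.165]], [0.2, [-99, 40, 136], [-0.46, -0.6, -0.192]], [0.2, [-113, 45, 155], [-0.52, -0.69, -0.22]], [0.2, [-126, 51, 172], [-0.579, -0.763, -0.244]], [0.2, [-126, 51, 172], [-0.579, -0.763, -0.244]], [0.2, [-126, 51, 172], [-0.579, -0.763, -0.244]], [0.2, [-126, 51, 172], [-0.579, -0.763, -0.244]]]'

```text
time_s: 8.55
tcp_pos: [0.5161, 0.216, 0.1674]
eef_rot: [-117.5, 89.7, -7.6]
contact_force: [0.3, -0.1, -0.2]
gripper_width: 0.036
gripper_force: 20.0
```

```bash
python3 - <<'E'
from h import *
s=r.get_state();print(s['gripper_width'],s['gripper_force'],np.round(s['joints'],1),s['tcp_pos'],s['qd'])
p0,R0=pose();print(R0.as_matrix().round(3), p0+R0.apply([0,0,-.011]))
R=Ro.from_euler('z',35,degrees=True)*down(-105.3)*Ro.from_rotvec([0,-np.pi/2,0])
print(delta([.5163,.2144,.165],R))
out=[]
for n in ('top','scene'):
    c,p,d=cap(n);W=pts(c,d);m=(red(p)>0)&(W[...,2]>.1);m&=(abs(W[...,1]-.2)<.1);v,u=np.nonzero(m);print(n,len(u),np.percentile(W[m],[2,50,98],axis=0).round(3) if len(u) else '')
    a,b=(int(np.median(v)),int(np.median(u))) if len(u) else (200,280)
    out.append(cv2.resize(p[a-50:a+50,b-50:b+50],(400,400),interpolation=cv2.INTER_CUBIC))
save('f.png',np.hstack(out))
E
```

```text
0.03604587641063502 20.000102506019175 [  -6.8   46.3    4.1  -71.2 -109.4   45.7] [0.51609023 0.21602837 0.16735606] [-0.99972131 -1.21142305 -0.08573113 -0.52621305 -0.28918998  0.42000155]
[[ 0.005 -0.94  -0.34 ]
 [-0.001 -0.34   0.94 ]
 [-1.    -0.004 -0.002]] [0.5198294  0.20568342 0.16737909]
([2.4, 0.4, -1.6], [0.003, -0.002, 0.004])
top 181 [[0.501 0.187 0.157]
 [0.521 0.205 0.186]
 [0.541 0.223 0.192]]
scene 224 [[0.505 0.188 0.17 ]
 [0.527 0.205 0.184]
 [0.543 0.222 0.189]]
```

View pics/f.png

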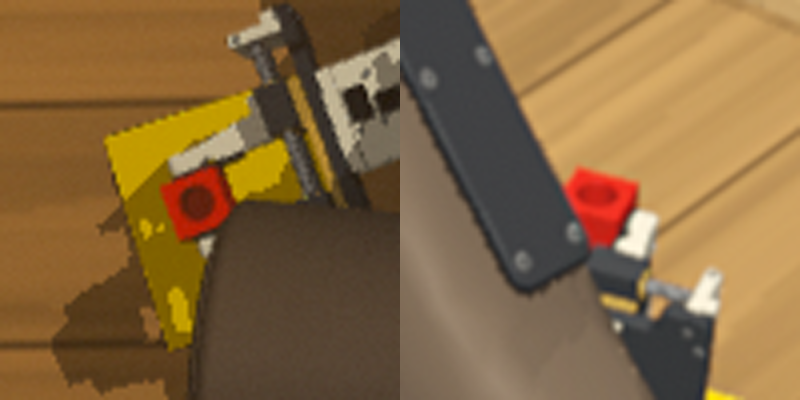

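Both views show the hole pointing up (top crop (197,203), scene crop (600,193)), with the foot over the middle of the mat. I'll let it settle and then hand in.

Request:
carry_out --deltas '[[0.2, [0, 0, 0], [0, 0, 0]], [0.2, [0, 0, 0], [0, 0, 0]], [0.2, [0, 0, 0], [0, 0, 0]], [0.2, [0, 0, 0], [0, 0, 0]], [0.2, [0, 0, 0], [0, 0, 0]], [0.2, [0, 0, 0], [0, 0, 0]]]'

```text
time_s: 9.25
tcp_pos: [0.5162, 0.2163, 0.1671]
eef_rot: [-72.4, 89.8, 37.4]
contact_force: [0.2, -0.2, -0.4]
gripper_width: 0.0356
gripper_force: 20.0
```

```bash
python3 -c "
from plant import r
s=r.get_state();print(s['tcp_pos'],s['eef_rot'],s['qd'],s['gripper_force']);print(r.close_job())"
```

```text
[0.51624001 0.21630828 0.1671081 ] [-72.35905427  89.76204309  37.43982276] [0.16465023 0.12552112 0.14504805 0.02005262 0.00311939 0.0221101 ] 19.999975757673383
the job is handed in; nothing more can be done
None
```

The job is handed in: the gripper holds the foot steadily with its hole pointing straight up, centred about 17 cm above the middle of the yellow mat; no verdict came back, and I didn't re-check the plug, collar, pot and jar at the end.

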